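Button up the walking robot

TASK

The four-legged robot on its stand is being closed up for a walking test, but a white leg link was left lying under its raised top hatch and its push-on covers are only loosely in place. Draw the link out from under the hatch and lay it flat in the blue parts tray, and press the nose cap, the tail cap and the top hatch fully home so that each snaps shut. Leave everything else on the bench where it is.

Things in the scene. Friction and masses are not known exactly. Their poses are not given: they have to be found in the camera images.
- robot: The walking robot on its stand, fixed. Origin on the bench under its middle; y axis along its length to the nose (tail at -y), z up. Green deck 100 (x) by 260 (y) mm, flat top 115 mm above the bench; white tub below it 88 mm wide. Hip servos and folded legs stand out to 75 mm either side in x, below 107 mm; tail-side knees reach y = -175 mm at 33 to 65 mm height. Does not move.
- nose_cap (a joint): How far the green nose cap stands proud of home (m): 0 = fully home, 0.014 = farthest out. Slides along the robot's y axis; closes when pushed towards the robot's -y. Spring catch: the push needed rises to 8 to 11 N at about 0.008, then eases, and from about 0.005 on it snaps home by itself against a hard stop. It stays where it is when not pushed.
- tail_cap (a joint): The same for the tail cap at the other end; it closes when pushed towards +y of the robot.
- hatch (a joint): How far the top hatch stands above home (m): 0 = fully home, 0.024 = highest. Slides straight up and down; closes when pushed down: light (2 N) down to 0.013, then a spring catch needing 8 to 11 N at about 0.010, and from about 0.006 on it snaps home by itself against a hard stop. It holds itself up when raised. Anything lying under it keeps it from closing.
- nose_face (a point): Centre of the outer end face of the nose cap, 87 mm above the bench, moves with the cap; 170 mm from the robot's middle (robot y = +0.170) when home. The flat end face is 66 mm wide (x) by 34 mm high, with two round sensor eyes; the cap behind it is 86 by 42 mm. Cap tops are 7 mm below the deck top.
- tail_face (a point): Centre of the outer end face of the tail cap, as for the nose but with five dark slots; at robot y = -0.170 when home.
- hatch_top (a point): Centre of the flat top of the green hatch panel, over the robot's middle; panel 90 (robot x) by 100 (robot y) by 10 mm with three dark slits, top 125.5 mm above the bench when home. Four white guide pins 6 mm thick hang from it at robot x = +-40, y = +-45 mm. The gap between deck and raised panel is the joint value.
- link: The loose white leg link, a flat straight bar 190 long (its x axis), 24 wide (y) and 10 mm thick with round ends and a dark bearing in each end, 50 to 100 g. Origin at the centre of its underside. It lies flat on the robot's deck, roughly along the robot's length, passing under the raised hatch, one or both ends sticking out beyond the hatch by 45 mm or more.
- tray: The blue open parts tray, fixed, empty: outside 120 (x) by 235 (y) by 26 mm high, walls and floor 4 mm. Origin at the centre of its underside. It stands left or right in front of the robot.
- notebook: Fixed white notepad 145 (x) by 200 (y) by 18 mm on the side opposite the tray, origin at the centre of its underside. A pen lies on it.
- pen: Loose black pen 140 mm long on the notepad; leave it.
- spray: Loose upright spray can, 66 mm across, 196 mm tall, origin under its centre, beyond one end of the robot; leave it.
- drinkcan: Loose upright drinks can, 67 mm across, 122 mm tall, origin under its centre, beyond the other end; leave it.
- tape: Loose red roll of tape lying flat, 78 mm across, 25 mm high, origin under its centre; leave it.
- battery: Loose blue and yellow battery pack 105 by 34 by 26 mm, origin under its centre; leave it.
- servo: Loose black servo 54 by 20 by 43 mm, origin under its centre; leave it.
- phone: Loose phone 72 by 150 by 8 mm lying flat beyond the robot, origin under its centre; leave it.
- spareleg: Loose green spare leg with a black servo, 170 by 30 by 34 mm, lying beyond the robot, origin under its centre; leave it.
Mind the look-alikes: they are no part of the job. What is meant by the link is not yellow, and is the smaller of those in its own colour.

How it is judged:
By the outcome, as a careful person would: the job done as asked, in the order asked, and still so for the second after the job is handed in, with the robot touching nothing.
It also fails if it takes over 69 s, if anything falls off the work surface, if the arm or the gripper's body presses on something with over 40 N, if the wrist force passes 120 N, or if a joint passes its speed limit or range.

ROBOT

A 6-joint arm with a two-finger parallel gripper is mounted at the origin on the work surface. World frame = base frame: x ahead of the robot, y to its left, z up, the work surface at z = 0. Lengths are in m, angles in rad, forces in N, time in s.
With the tool pointing down it reaches from about 0.425 to 0.95 m from the base axis. Payload 3.5 kg.
Tool frame: the origin (TCP) lies midway between the tips of the shut fingers; the grasp point (between the pads) lies 19 mm behind it; x points along the fingers, y is the direction in which the jaws open and shut, and the axes are right-handed (so a half turn about x gives the same grasp; the last joint's range is limited). The gripper opens to 85 mm and grips with 20 to 120 N. Pads are 22 mm wide; open, the fingers measure 114 mm over their backs; the gripper's body (76 mm by 85 mm) begins 54 mm behind the grasp point. The pads swing forward as they close: fully open they stand 13 mm farther back than shut.
Start: joints at [1.028, 0.286, 1.577, -0, 1.279, -0.15], TCP at [0.258, 0.624, 0.231] pointing down, gripper open.
Joint ranges: [-2.77, 2.77], [-0.9, 2.22], [0.21, 2.48], [-1.53, 4.67], [0.24, 2.81], [-2.84, 2.84]. Speed limits (rad/s): [2.79, 2.79, 3.14, 3.14, 3.14, 3.14].

INTERFACE

Orientations are given as a unit quaternion [x, y, z, w].
In Python, from rig import sense, capture, camera_params, hand_in gives the robot as it stands.
- The arm moves only by the shell command python3 -m handwheel 'ROWS' [FORCE]. ROWS is JSON, a list of rows, each an object with "jaw": the opening, from 0 (shut) to 1 (fully open); "travel": the shift along the tool's x, y, z in m, a list of three; "turn": the turn about the tool's x in rad. A call has 1 to 20 rows; each row shifts and turns the commanded pose from where the row before left it, along the tool's axes as they then stand; what a row does not reach is not made up. A row lasts 1/8 s, in which the tool goes at most 62.5 mm and 10.7 degrees, less where a joint would pass 70% of its speed; a pose out of reach is approached as far as the arm can. A call is refused whole if a number of a shift passes 0.0625 or a number of a turn 0.188, either way. A call with a gripper value outside its range is refused whole. The fingers move at their own pace and stop on an object; FORCE is the grip in N (left out, the last holds). Time passes only in rows, so rows that do not move let the fingers close. It gives the time, the measured TCP pose, the force and the opening at its end, in the units of the state.
- sense(): the state, without advancing time (a new reading comes with each control period).
- capture(name): name is "scene" or "top" or "wrist"; returns (picture, depth): 400x640x3 uint8, red, green, blue; 400x640 float32, m along the optical axis (not along the pixel's ray), 0 where there is no reading.
- camera_params(name): a dict with "camera_matrix" (3x3 intrinsics, pixels), "world_to_cam" (4x4, takes a point from world to camera coordinates). Camera axes: x right, y down, z forward; pixel columns grow to the right and rows downward; lengths in m; the calibration is good to about 2 mm. A picture is of the moment at which its call begins: read the wrist's pose just before it. camera_params takes no time and is no camera call; for the wrist camera it gives the pose at the moment of the call.
- hand_in(): hands the job in, once; it reports no verdict.
The state is a dict: "t": time; "q": joint angles; "qvel": joint speeds; "tau": joint torques, N m; "tcp_pos": TCP position; "orientation": TCP orientation; "force": force on the tool from outside, world axes, zero at the start; "ft_torque": the same for the moment, N m; "width": opening from 0.0 (shut) to 1.0 (fully open).
Only numpy, scipy, OpenCV 4.12 (cv2) and the standard library are available. Lean on these libraries where they do the work, as an engineer would, in place of code of your own. Each camera call takes 0.05 s, during which the arm holds its last target.

## Working session

There is one attempt and no reset: what is moved stays moved. The work goes in short steps, Python scripts to look and compute and a shell command to move; the robot and the scene stay as the last step left them, time stands still between calls to the robot, and variables do not carry over. Pictures are saved under pics/ and viewed, and the job is handed in when it is done.

```bash
ls; mkdir -p pics
python3 - <<'E'
from rig import sense,capture,camera_params
import cv2,numpy as np
print(sense())
for n in("scene","top"):
    p,d=capture(n); cv2.imwrite(f"pics/{n}0.png",p[:,:,::-1]); np.save(f"{n}0.npy",d); np.save(f"{n}0p.npy",p)
    c=camera_params(n); print(n,np.round(c["camera_matrix"],2).tolist(),np.round(c["world_to_cam"],4).tolist())
E
```

```text
pics
{'t': 0.0, 'q': array([ 1.02804387e+00,  2.87165326e-01,  1.57817833e+00,  1.48310254e-05,
        1.27856178e+00, -1.50021742e-01]), 'qvel': array([ 0.00046658, -0.00073071,  0.00187198,  0.00067352,  0.00095014,
        0.0007709 ]), 'tau': array([ 2.08813740e-04, -4.05975652e+01, -2.92627752e+01, -1.12954679e-04,
        5.84062058e-03,  2.89516997e-06]), 'tcp_pos': array([0.2579757 , 0.62305682, 0.22994667]), 'orientation': array([ 0.13719463,  0.69379931, -0.13872947,  0.69323465]), 'force': array([0.44280471, 0.50663462, 1.0229694 ]), 'ft_torque': array([ 0.00489515, -0.01588407,  0.02375517]), 'width': 0.9989932470722004}
scene [[504.19, 0.0, 322.93], [0.0, 504.19, 203.06], [0.0, 0.0, 1.0]] [[0.8211, 0.5706, -0.0161, -0.4317], [0.3524, -0.529, -0.7719, -0.0436], [-0.449, 0.6282, -0.6355, 1.551], [0.0, 0.0, 0.0, 1.0]]
top [[441.18, 0.0, 320.38], [0.0, 441.18, 200.37], [0.0, 0.0, 1.0]] [[-0.0098, -0.9999, -0.0082, 0.093], [-0.9952, 0.0105, -0.0975, 0.467], [0.0976, 0.0072, -0.9952, 1.3645], [0.0, 0.0, 0.0, 1.0]]
```

View pics/scene0.png

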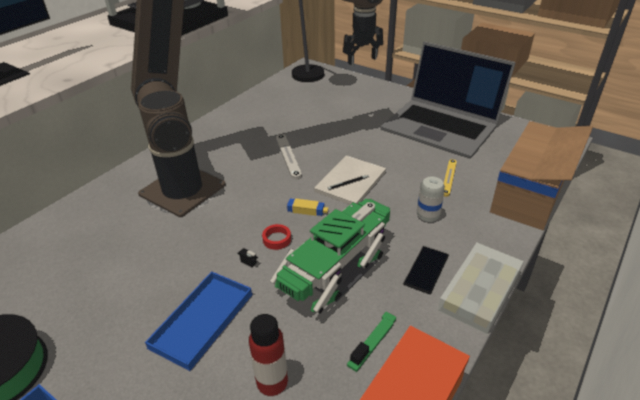

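View pics/top0.png

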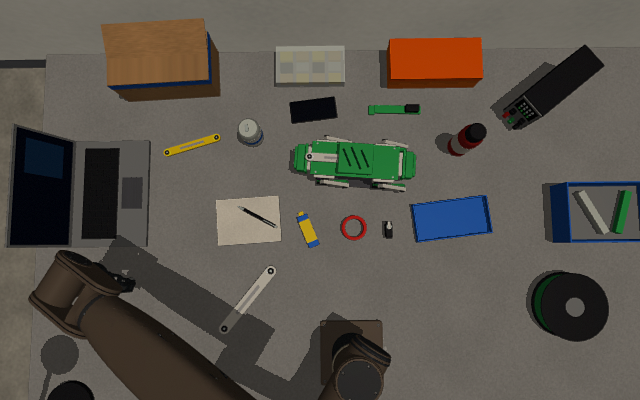

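The top view shows the robot at about (355,160), with a white bar under the hatch (end at 308,157), the tray at (450,218) and the notepad at (248,220). There are three candidates for the link: the white bar on the deck (320,157), a larger white bar on the bench (248,300) and a yellow bar (192,145). The deck bar fits, since it lies under the hatch, is white and is the smaller white one. I'll confirm it in a crop.

Run:
```python
import cv2,numpy as np
a=cv2.imread("pics/top0.png")[120:205,280:430]; b=cv2.imread("pics/scene0.png")[185:315,265:405]
a=cv2.resize(a,(750,425),interpolation=cv2.INTER_CUBIC); b=cv2.resize(b,(640,594),interpolation=cv2.INTER_CUBIC)
cv2.imwrite("pics/c1.png",a);cv2.imwrite("pics/c2.png",b)
```

```text
(no output)
```

View pics/c1.png

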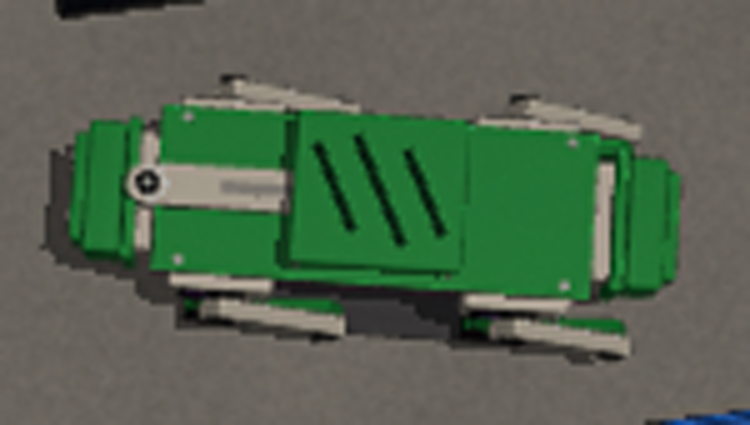

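View pics/c2.png

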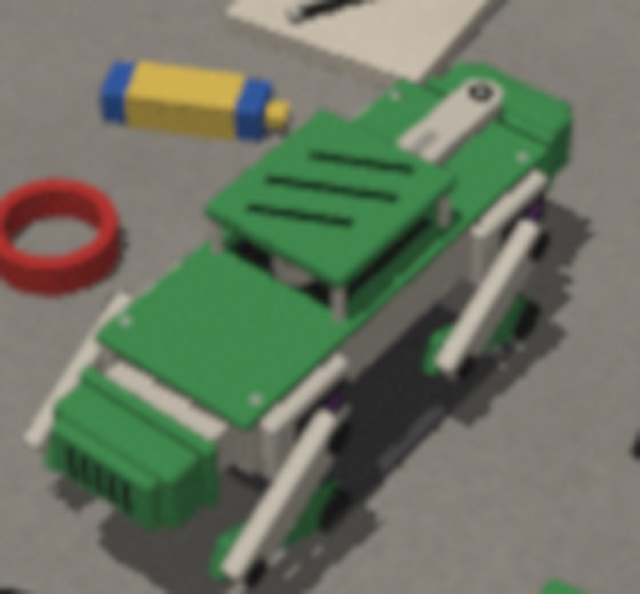

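```bash
cat > h.py <<'E'
import numpy as np,cv2
from rig import camera_params
def cloud(n,d,c=None):
    c=c or camera_params(n); K=c["camera_matrix"]; T=np.linalg.inv(c["world_to_cam"])
    v,u=np.mgrid[0:400,0:640]
    P=np.stack([(u-K[0][2])/K[0][0]*d,(v-K[1][2])/K[1][1]*d,d],-1)
    return P@T[:3,:3].T+T[:3,3]
def ray(n,uv,z,c=None):
    c=c or camera_params(n);K=np.array(c["camera_matrix"]);T=np.linalg.inv(c["world_to_cam"])
    r=T[:3,:3]@np.linalg.inv(K)@np.array([uv[0],uv[1],1.]); o=T[:3,3]
    return o+r*(z-o[2])/r[2]
def rect(P,m):
    q=(P[m][:,:2]*1000).astype(np.float32); (c,s,a)=cv2.minAreaRect(q); return c,s,a,len(q)
E
python3 - <<'E'
import numpy as np,cv2
from h import *
for n in("top","scene"):
    d=np.load(n+"0.npy");p=np.load(n+"0p.npy");P=cloud(n,d)
    hsv=cv2.cvtColor(p,cv2.COLOR_RGB2HSV)
    ok=d>0
    green=ok&(hsv[...,0]>50)&(hsv[...,0]<80)&(hsv[...,1]>120)
    X,Y,Z=P[...,0],P[...,1],P[...,2]
    reg=(abs(X-.6)<.2)&(abs(Y)<.3)&ok
    cnt,e=np.histogram(Z[reg&green],bins=np.arange(.06,.17,.005));print(n,[(round(a,3),int(c)) for a,c in zip(e,cnt)])
    g=green&reg
    deck=g&(abs(Z-.115)<.004); print("deck",rect(P,deck),np.median(Z[deck]))
    hat=g&(Z>.128); print("hatch",rect(P,hat),np.median(Z[hat]))
    cap=g&(Z>.09)&(Z<.111); print("cap",P[cap][:,1].min(),P[cap][:,1].max())
    wh=ok&reg&(hsv[...,1]<60)&(hsv[...,2]>110)&(Z>.117); print("link",rect(P,wh),np.median(Z[wh]))
    blue=ok&(hsv[...,0]>100)&(hsv[...,0]<125)&(hsv[...,1]>150)&(Z<.04)&(abs(X-.45)<.25)&(Y<-.1)&(Y>-.55)
    print("tray",rect(P,blue),rect(P,blue&(Z>.02)),np.percentile(Z[blue],[1,50,99]))
    nb=ok&(hsv[...,1]<60)&(hsv[...,2]>110)&(Z>.01)&(Z<.03)&(abs(X-.45)<.15)&(abs(Y-.25)<.12);print("nb",rect(P,nb))
E
```

```text
top [(np.float64(0.06), 7), (np.float64(0.065), 0), (np.float64(0.07), 3), (np.float64(0.075), 3), (np.float64(0.08), 1), (np.float64(0.085), 6), (np.float64(0.09), 8), (np.float64(0.095), 8), (np.float64(0.1), 124), (np.float64(0.105), 405), (np.float64(0.11), 637), (np.float64(0.115), 937), (np.float64(0.12), 114), (np.float64(0.125), 1), (np.float64(0.13), 0), (np.float64(0.135), 0), (np.float64(0.14), 44), (np.float64(0.145), 498), (np.float64(0.15), 495), (np.float64(0.155), 27), (np.float64(0.16), 0), (np.float64(0.165), 0)]
deck ((577.9075927734375, -17.631561279296875), (347.6585693359375, 100.0486068725586), 85.13790893554688, 1397) 0.11552662853253692
hatch ((578.2047729492188, -15.02707290649414), (99.79918670654297, 90.33480834960938), 85.41384887695312, 1064) 0.14992317983035308
cap -0.19714983821336918 0.1656693754317649
link ((587.22021484375, 100.47213745117188), (457.4442138671875, 82.46199798583984), 64.29833221435547, 330) 0.12494826502836742
tray ((467.5930480957031, -404.26446533203125), (216.11996459960938, 464.00439453125), 36.04941940307617, 2924) ((467.549713
[... 891 characters left out ...]
5) 0.11304550497838017
hatch ((580.5845947265625, -15.5565185546875), (103.28820037841797, 88.113037109375), 85.69457244873047, 1094) 0.14633421452338258
cap -0.19959457852184703 0.16538811993719693
link ((620.4490966796875, 118.17658233642578), (391.9344482421875, 84.02661895751953), 75.74148559570312, 249) 0.12165212555051452
tray ((409.57293701171875, -323.26202392578125), (122.9459228515625, 236.12643432617188), 6.984649658203125, 4820) ((410.3690185546875, -323.0269775390625), (121.73381042480469, 235.901123046875), 6.566673755645752, 500) [-0.00210232  0.00299861  0.02539932]
nb ((412.1574401855469, 253.26722717285156), (149.5215301513672, 241.52699279785156), 3.5117788314819336, 1390)
```

Run:
```python
import numpy as np,cv2
from h import *
from rig import sense
from scipy.spatial.transform import Rotation as R
print(np.round(R.from_quat(sense()["orientation"]).as_matrix(),3).tolist())
C=np.array([.5794,-.0153]); a=np.radians(-4.5); ex=np.array([np.cos(a),np.sin(a)]); ey=np.array([-np.sin(a),np.cos(a)])
def rob(p): d=np.array(p[:2])-C; return np.round([d@ex*1000,d@ey*1000],1)
c=[145,182]
# crop px -> full
f=lambda u,v:(280+u/5-.4,120+v/5-.4)
print("link end bearing",rob(ray("top",f(147,182),.125)),"tip",rob(ray("top",f(127,182),.125)))
print("link side at hatch", rob(ray("top",f(285,168),.125)),rob(ray("top",f(285,211),.125)))
for n,q in dict(dtl=(163,105),dbl=(152,270),dtr=(600,133),dbr=(590,298)).items(): print(n,rob(ray("top",f(*q),.115)))
print("nose",rob(ray("top",f(72,190),.1)),"tail",rob(ray("top",f(680,225),.1)))
g=lambda u,v:(265+u*140/640-.4,185+v*130/594-.4)
print("scene bearing",rob(ray("scene",g(480,92),.125)))
for n in("top","scene"):
    d=np.load(n+"0.npy");P=cloud(n,d);X,Y,Z=P[...,0],P[...,1],P[...,2]
    m=(d>0)&(X>.4)&(X<.85)&(Y>.16)&(Y<.4)&(Z>.05); r=rect(P,m); print(n,"can",r,P[m].max(0),P[m].min(0))
    m=(d>0)&(X>.4)&(X<.85)&(Y<-.22)&(Y>-.45)&(Z>.05); 
    m2=m&(Z>.15);print("spray",rect(P,m),rect(P,m2),P[m].max(0),P[m].min(0))
    m=(d>0)&(X>.55)&(X<.63)&(Y>.15)&(Y<.22)&(Z>.06);print("noseproud",np.percentile(P[m][:,1],[50,95]) if m.any() else 0)
```

```text
[[-0.001, 0.383, 0.924], [-0.002, 0.924, -0.383], [-1.0, -0.002, -0.0]]
link end bearing [ -0.6 135.4] tip [ -1.3 147.1]
link side at hatch [13.2 54.9] [-12.4  53.2]
dtl [ 48.5 129.7]
dbl [-51.  129.2]
dtr [  48.9 -130.4]
dbr [ -50.3 -129.6]
nose [ -3.5 181.2] tail [  -0.3 -183.3]
scene bearing [ -0.6 135.6]
top can ((701.17578125, 250.26614379882812), (293.32183837890625, 167.6825408935547), 3.0045692920684814, 517) [0.84970315 0.33247147 0.12868278] [0.55884148 0.1619535  0.05042903]
spray ((728.2399291992188, -317.0559387207031), (193.92660522460938, 243.29713439941406), 89.98880004882812, 1314) ((636.6229248046875, -349.8743896484375), (63.19659423828125, 57.85589599609375), 51.912933349609375, 459) [ 0.84988788 -0.22011345  0.20301498] [ 0.60658479 -0.4140403   0.05004715]
noseproud [0.15633066 0.16543228]
scene can ((643.0631713867188, 235.6976318359375), (208.23692321777344, 65.15423583984375), 59.00349807739258, 731) [0.71173397 0.33012367 0.12223224] [0.56228166 0.16003638 0.05004751]
spray ((745.3361206054688, -322.53387451171875), (277.94842529296875, 94.09075927734375), 28.25070571899414, 2486) ((644.7719116210938, -356.0121154785156), (60.14257049560547, 54.82196044921875), 41.353973388671875, 1009) [ 0.84999066 -0.22047373  0.19805195] [ 0.61173298 -0.38649827  0.05019595]
noseproud [0.15683006 0.16402988]
```

Run:
```python
import numpy as np,cv2
from h import *
C=np.array([.5794,-.0153]); a=np.radians(-4.5); ex=np.array([np.cos(a),np.sin(a)]); ey=np.array([-np.sin(a),np.cos(a)])
def rob(p): d=np.array(p[:2])-C; return np.round([d@ex*1000,d@ey*1000],1)
for n in("top","scene"):
    d=np.load(n+"0.npy");P=cloud(n,d);X,Y,Z=P[...,0],P[...,1],P[...,2]
    m=(d>0)&(X>.6)&(X<.73)&(Y>.2)&(Y<.36)&(Z>.08); c=rect(P,m); print(n,c,rob(np.array(c[0])/1000))
    m=(d>0)&(X>.25)&(X<.56)&(Y>-.5)&(Y<-.18)&(Z>.018)&(Z<.04); print("tray",rect(P,m))
```

```text
top ((675.8707275390625, 300.8953857421875), (62.99603271484375, 64.4996337890625), 6.048617839813232, 422) [ 71.4 322.8]
tray ((407.6522216796875, -322.2865905761719), (120.1897201538086, 236.89320373535156), 6.875308036804199, 355)
scene ((679.088623046875, 297.6817932128906), (63.17219924926758, 63.813804626464844), 51.30405044555664, 503) [ 74.8 319.8]
tray ((408.6059265136719, -322.57464599609375), (125.12882995605469, 237.20062255859375), 6.571138381958008, 756)
```

```bash
python3 -m handwheel '[{"jaw":0.6,"travel":[0,-0.0332,0.0432],"turn":0},{"jaw":0.6,"travel":[0,-0.0332,0.0432],"turn":0},{"jaw":0.6,"travel":[0,-0.0332,0.0432],"turn":0},{"jaw":0.6,"travel":[0,-0.0332,0.0432],"turn":0},{"jaw":0.6,"travel":[0,-0.0332,0.0432],"turn":0},{"jaw":0.6,"travel":[0,-0.0332,0.0432],"turn":0},{"jaw":0.6,"travel":[0,-0.0332,0.0432],"turn":0},{"jaw":0.6,"travel":[0,-0.0332,0.0432],"turn":0},{"jaw":0.6,"travel":[0,-0.0332,0.0432],"turn":0},{"jaw":0.6,"travel":[0,-0.0332,0.0432],"turn":0},{"jaw":0.6,"travel":[0,-0.0332,0.0432],"turn":0},{"jaw":0.6,"travel":[0,-0.0332,0.0432],"turn":0},{"jaw":0.6,"travel":[0,0,0],"turn":0.18},{"jaw":0.6,"travel":[0,0,0],"turn":0.18},{"jaw":0.6,"travel":[0,0,0],"turn":0.18},{"jaw":0.6,"travel":[0,0,0],"turn":0.18},{"jaw":0.6,"travel":[0,0,0],"turn":0.18},{"jaw":0.6,"travel":[0,0,0],"turn":0.18},{"jaw":0.6,"travel":[0,0,0],"turn":0.177},{"jaw":0.6,"travel":[0,0,0],"turn":0}]' 60
cat >> h.py <<'E'
from rig import sense
from scipy.spatial.transform import Rotation as Rt
C=np.array([.5794,-.0153]); A=np.radians(-4.5); ex=np.array([np.cos(A),np.sin(A)]); ey=np.array([-np.sin(A),np.cos(A)])
def rob(p): d=np.array(p[:2])-C; return np.round([d@ex*1000,d@ey*1000],1)
def st():
    s=sense(); R=Rt.from_quat(s["orientation"]).as_matrix()
    print("t",round(s["t"],2),"tcp",np.round(s["tcp_pos"],4),"rob",rob(s["tcp_pos"]),"yaw toolY",round(np.degrees(np.arctan2(R[1,1],R[0,1])),2),"F",np.round(s["force"],1),"w",round(s["width"],3),"q6",round(s["q"][5],2)); return s,R
def need(x,y,z,yaw):
    s,R=st(); print("travel",np.round(R.T@(np.array([x,y,z])-s["tcp_pos"]),4),"turn",round(np.arctan2(R[1,1],R[0,1])-np.radians(yaw),3))
def needr(rx,ry,z,yaw=-4.5):
    p=C+ex*rx/1000+ey*ry/1000; need(p[0],p[1],z,yaw)
E
python3 - <<'E'
from h import *
needr(0,74,.119)
from rig import capture
p,d=capture("wrist"); cv2.imwrite("pics/w1.png",p[:,:,::-1]); P=cloud("wrist",d)
np.save("w1.npy",d)
E
```

```text
t: 2.6
tcp_pos: [0.5844, 0.0571, 0.2307]
orientation: [-0.519, -0.481, 0.519, -0.48]
force: [-0.2, 0.5, 0.2]
width: 0.597
t 2.6 tcp [0.5844 0.0571 0.2307] rob [-0.7 72.6] yaw toolY -4.41 F [-0.2  0.5  0.2] w 0.597 q6 0.0
travel [ 0.1117  0.0008 -0.0014] turn 0.002
```

View pics/w1.png

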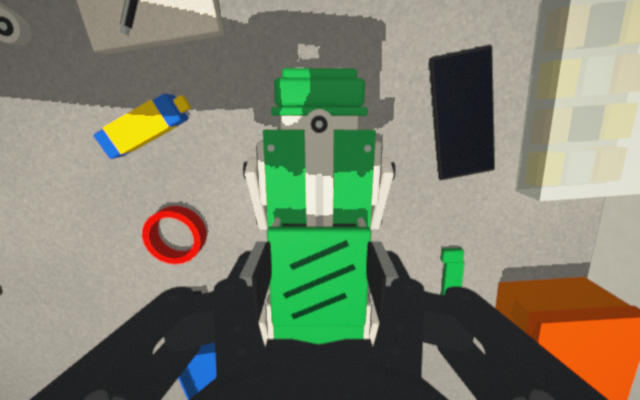

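The wrist view shows the link's bearing at (319,124), with the jaw centred on column 320 between hatch and nose. I'll lower onto the link.

```bash
python3 -m handwheel '[{"jaw":0.6,"travel":[0.028,0.0004,-0.0007],"turn":0},{"jaw":0.6,"travel":[0.028,0.0004,-0.0007],"turn":0},{"jaw":0.6,"travel":[0.028,0,0],"turn":0},{"jaw":0.6,"travel":[0.020,0,0],"turn":0},{"jaw":0.6,"travel":[0.005,0,0],"turn":0},{"jaw":0.6,"travel":[0.005,0,0],"turn":0},{"jaw":0.15,"travel":[0,0,0],"turn":0},{"jaw":0.15,"travel":[0,0,0],"turn":0},{"jaw":0.15,"travel":[0,0,0],"turn":0},{"jaw":0.15,"travel":[0,0,0],"turn":0},{"jaw":0.15,"travel":[0,0,0],"turn":0},{"jaw":0.15,"travel":[0,0,0],"turn":0}]' 60
python3 -c "
from h import *
st()"
```

```text
t: 4.15
tcp_pos: [0.5865, 0.0584, 0.1186]
orientation: [0.52, 0.479, -0.519, 0.48]
force: [-0.5, 0.3, 5.3]
width: 0.255
t 4.15 tcp [0.5865 0.0584 0.1186] rob [ 1.3 74. ] yaw toolY -4.52 F [-0.5  0.3  5.3] w 0.255 q6 0.01
```

```bash
python3 -m handwheel '[{"jaw":0.15,"travel":[-0.003,0,0],"turn":0},{"jaw":0.15,"travel":[-0.003,0,0],"turn":0},{"jaw":0.15,"travel":[0,0,-0.008],"turn":0},{"jaw":0.15,"travel":[0,0,-0.012],"turn":0},{"jaw":0.15,"travel":[0,0,0],"turn":0}]' 80
python3 - <<'E'
from h import *
from rig import capture
st()
p,d=capture("scene"); cv2.imwrite("pics/s2.png",cv2.resize(p[160:320,245:445,::-1],(750,600),interpolation=cv2.INTER_CUBIC))
p,d=capture("wrist"); cv2.imwrite("pics/w2.png",p[:,:,::-1])
E
```

```text
t: 4.78
tcp_pos: [0.587, 0.0795, 0.123]
orientation: [-0.519, -0.48, 0.519, -0.48]
force: [-0.5, 0.7, -0.1]
width: 0.249
t 4.78 tcp [0.587  0.0795 0.123 ] rob [ 0.2 95.1] yaw toolY -4.44 F [-0.5  0.7 -0.1] w 0.249 q6 0.04
```

View pics/s2.png

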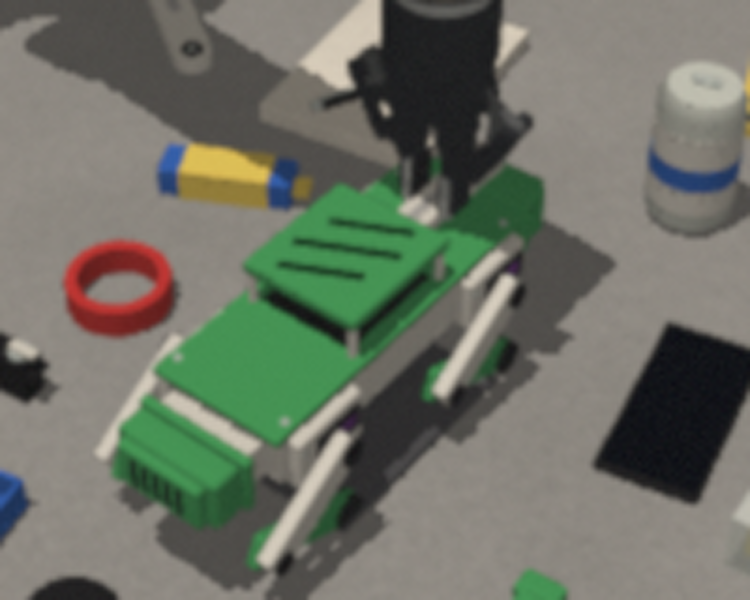

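View pics/w2.png

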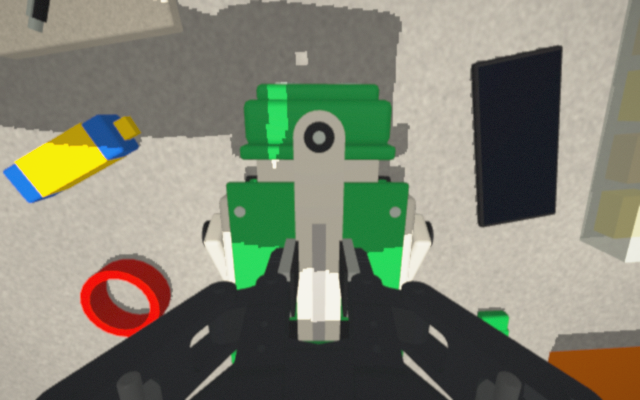

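The link is held: its bearing at (319,137) moved with the jaw, and the hatch stayed up. I'll draw it clear and lift it.

```bash
python3 -m handwheel '[{"jaw":0.15,"travel":[0,0,-0.018],"turn":0},{"jaw":0.15,"travel":[0,0,-0.018],"turn":0},{"jaw":0.15,"travel":[0,0,-0.018],"turn":0},{"jaw":0.15,"travel":[0,0,-0.018],"turn":0},{"jaw":0.15,"travel":[0,0,-0.018],"turn":0},{"jaw":0.15,"travel":[-0.01,0,-0.005],"turn":0},{"jaw":0.15,"travel":[-0.03,0,0],"turn":0},{"jaw":0.15,"travel":[-0.03,0,0],"turn":0},{"jaw":0.15,"travel":[-0.03,0,0],"turn":0},{"jaw":0.15,"travel":[-0.03,0,0],"turn":0},{"jaw":0.15,"travel":[0,0,0],"turn":0}]' 80
python3 - <<'E'
from h import *
from rig import capture
need(.4054,-.3007,.25,6.8)
p,d=capture("wrist"); cv2.imwrite("pics/w3.png",p[:,:,::-1])
p,d=capture("scene"); cv2.imwrite("pics/s3.png",p[:,:,::-1])
E
```

```text
t: 6.25
tcp_pos: [0.5966, 0.1731, 0.2576]
orientation: [0.522, 0.478, -0.517, 0.481]
force: [0.3, 0.9, -0.4]
width: 0.247
t 6.25 tcp [0.5966 0.1731 0.2576] rob [  2.3 189.2] yaw toolY -4.54 F [ 0.3  0.9 -0.4] w 0.247 q6 0.2
travel [ 0.0058 -0.1531  0.4875] turn -0.198
```

View pics/w3.png

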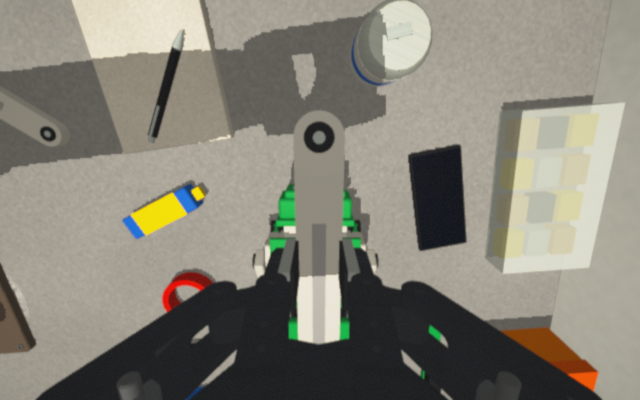

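View pics/s3.png

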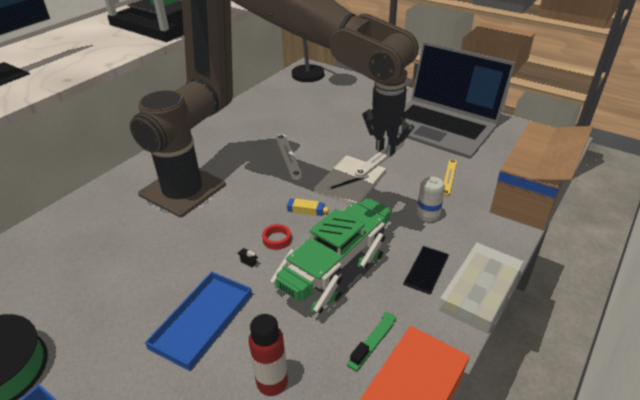

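The link is free and level in the jaws (bearing still at (319,137) in the wrist view). The hatch is still raised and everything else is undisturbed, so I'll carry it to the tray.

```bash
python3 -m handwheel '[{"jaw":0.15,"travel":[0,-0.0128,0.0406],"turn":0},{"jaw":0.15,"travel":[0,-0.0128,0.0406],"turn":0},{"jaw":0.15,"travel":[0,-0.0128,0.0406],"turn":0},{"jaw":0.15,"travel":[0,-0.0128,0.0406],"turn":0},{"jaw":0.15,"travel":[0,-0.0128,0.0406],"turn":0},{"jaw":0.15,"travel":[0,-0.0128,0.0406],"turn":0},{"jaw":0.15,"travel":[0,-0.0128,0.0406],"turn":0},{"jaw":0.15,"travel":[0,-0.0128,0.0406],"turn":0},{"jaw":0.15,"travel":[0,-0.0128,0.0406],"turn":0},{"jaw":0.15,"travel":[0,-0.0128,0.0406],"turn":0},{"jaw":0.15,"travel":[0,-0.0128,0.0406],"turn":0},{"jaw":0.15,"travel":[0,-0.0128,0.0406],"turn":0},{"jaw":0.15,"travel":[0,0,0],"turn":-0.099},{"jaw":0.15,"travel":[0,0,0],"turn":-0.099},{"jaw":0.15,"travel":[0,0,0],"turn":0}]' 80
python3 - <<'E'
from h import *
from rig import capture
need(.4054,-.3007,.015,6.8)
p,d=capture("wrist"); cv2.imwrite("pics/w4.png",p[:,:,::-1])
p,d=capture("scene"); cv2.imwrite("pics/s4.png",p[:,:,::-1])
E
```

```text
t: 8.22
tcp_pos: [0.4024, -0.2999, 0.2512]
orientation: [0.47, 0.53, -0.47, 0.527]
force: [0.0, -0.4, -0.9]
width: 0.246
t 8.22 tcp [ 0.4024 -0.2999  0.2512] rob [-154.1 -297.7] yaw toolY 6.72 F [ 0.  -0.4 -0.9] w 0.246 q6 -0.96
travel [0.2362 0.0034 0.0018] turn -0.001
```

View pics/w4.png

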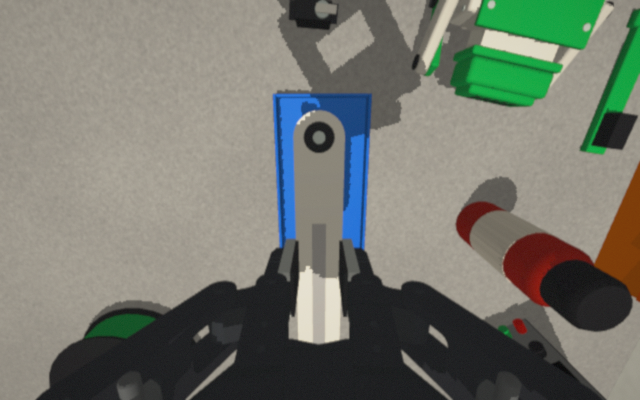

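View pics/s4.png

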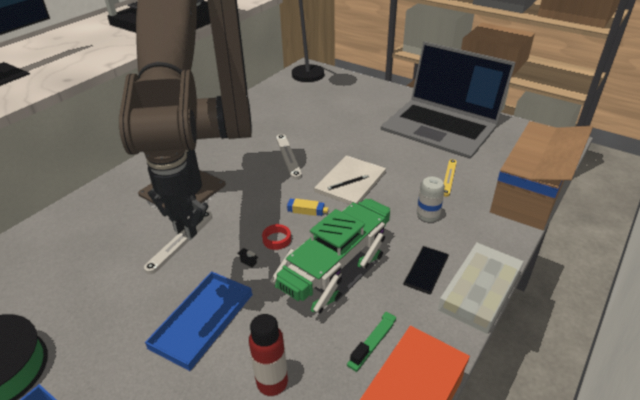

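```bash
python3 -m handwheel '[{"jaw":0.15,"travel":[0.035,0.0017,0.0009],"turn":0},{"jaw":0.15,"travel":[0.035,0.0017,0.0009],"turn":0},{"jaw":0.15,"travel":[0.035,0,0],"turn":0},{"jaw":0.15,"travel":[0.035,0,0],"turn":0},{"jaw":0.15,"travel":[0.035,0,0],"turn":0},{"jaw":0.15,"travel":[0.035,0,0],"turn":0},{"jaw":0.15,"travel":[0.012,0,0],"turn":0},{"jaw":0.15,"travel":[0.01,0,0],"turn":0},{"jaw":0.15,"travel":[0.006,0,0],"turn":0},{"jaw":0.15,"travel":[0.003,0,0],"turn":0},{"jaw":0.15,"travel":[0,0,0],"turn":0}]' 80
python3 - <<'E'
from h import *
need(.4054,-.3007,.0078,6.8)
E
```

```text
t: 9.7
tcp_pos: [0.407, -0.3022, 0.0128]
orientation: [0.469, 0.529, -0.469, 0.529]
force: [-0.8, -0.1, -0.1]
width: 0.244
t 9.7 tcp [ 0.407  -0.3022  0.0128] rob [-149.3 -299.5] yaw toolY 6.81 F [-0.8 -0.1 -0.1] w 0.244 q6 -0.96
travel [ 0.005  -0.0015 -0.0016] turn 0.0
```

```bash
python3 -m handwheel '[{"jaw":0.15,"travel":[0.0025,0,0],"turn":0},{"jaw":0.15,"travel":[0.002,0,0],"turn":0},{"jaw":0.15,"travel":[0,0,0],"turn":0}]' 40
```

```text
t: 10.07
tcp_pos: [0.4068, -0.3019, 0.0078]
orientation: [0.469, 0.529, -0.469, 0.529]
force: [1.0, -1.0, 0.3]
width: 0.247
```

```bash
python3 -m handwheel '[{"jaw":0.15,"travel":[0.001,0,0],"turn":0},{"jaw":0.15,"travel":[0.0,0,0],"turn":0}]' 40; python3 -m handwheel '[{"jaw":0.5,"travel":[0,0,0],"turn":0},{"jaw":0.5,"travel":[0,0,0],"turn":0},{"jaw":0.5,"travel":[0,0,0],"turn":0},{"jaw":0.5,"travel":[-0.02,0,0],"turn":0},{"jaw":0.5,"travel":[-0.04,0,0],"turn":0},{"jaw":0.5,"travel":[-0.05,0,0],"turn":0},{"jaw":0.1,"travel":[-0.05,0,0],"turn":0},{"jaw":0,"travel":[-0.05,0,0],"turn":0},{"jaw":0,"travel":[-0.04,0,0],"turn":0}]'
python3 - <<'E'
from h import *
from rig import capture
needr(0,205,.26,-4.5)
p,d=capture("wrist"); cv2.imwrite("pics/w5.png",p[:,:,::-1])
p,d=capture("scene"); cv2.imwrite("pics/s5.png",p[:,:,::-1]);np.save("s5.npy",d);np.save("s5p.npy",p)
P=cloud("scene",d);hsv=cv2.cvtColor(p,cv2.COLOR_RGB2HSV)
m=(d>0)&(hsv[...,1]<60)&(hsv[...,2]>90)&(P[...,2]<.03)&(P[...,2]>.008)&(abs(P[...,0]-.408)<.07)&(abs(P[...,1]+.3225)<.12)
print("link",rect(P,m),np.percentile(P[m][:,2],[5,50,95]))
E
```

```text
t: 10.32
tcp_pos: [0.4068, -0.3019, 0.0077]
orientation: [0.469, 0.529, -0.469, 0.529]
force: [-1.9, 1.7, 6.1]
width: 0.249
t: 11.45
tcp_pos: [0.4069, -0.302, 0.2591]
orientation: [0.469, 0.528, -0.469, 0.53]
force: [1.0, -0.9, 0.2]
width: -0.003
t 11.45 tcp [ 0.4069 -0.302   0.2591] rob [-149.5 -299.4] yaw toolY 6.82 F [ 1.  -0.9  0.2] w -0.003 q6 -0.96
travel [-0.0014  0.2455 -0.4652] turn 0.198
link ((409.2273254394531, -323.875), (28.699718475341797, 189.06451416015625), 6.034313201904297, 706) [0.00884739 0.01191024 0.01502104]
```

View pics/w5.png

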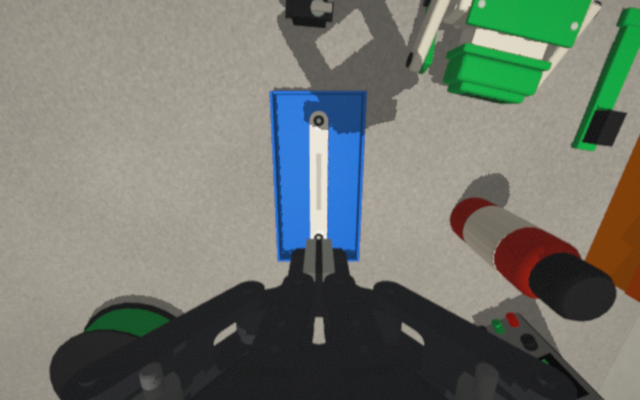

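View pics/s5.png

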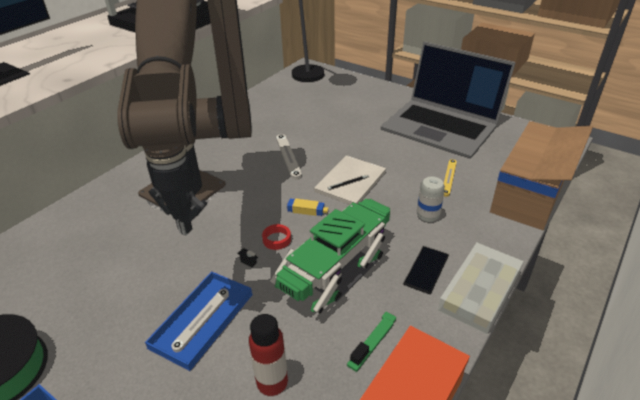

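The link lies flat in the tray: centre (0.409, -0.324), length 189 mm, top at about 14 mm. In the scene view its ends are at (177,345) and (224,293). Next is the nose cap.

```bash
python3 -m handwheel '[{"jaw":0,"travel":[0,0.0206,-0.0396],"turn":0},{"jaw":0,"travel":[0,0.0206,-0.0396],"turn":0},{"jaw":0,"travel":[0,0.0206,-0.0396],"turn":0},{"jaw":0,"travel":[0,0.0206,-0.0396],"turn":0},{"jaw":0,"travel":[0,0.0206,-0.0396],"turn":0},{"jaw":0,"travel":[0,0.0206,-0.0396],"turn":0},{"jaw":0,"travel":[0,0.0206,-0.0396],"turn":0},{"jaw":0,"travel":[0,0.0206,-0.0396],"turn":0},{"jaw":0,"travel":[0,0.0206,-0.0396],"turn":0},{"jaw":0,"travel":[0,0.0206,-0.0396],"turn":0},{"jaw":0,"travel":[0,0.0206,-0.0396],"turn":0},{"jaw":0,"travel":[0,0.0206,-0.0396],"turn":0},{"jaw":0,"travel":[0,0,0],"turn":0.099},{"jaw":0,"travel":[0,0,0],"turn":0.099},{"jaw":0,"travel":[0,0,0],"turn":0}]'
python3 - <<'E'
from h import *
from rig import capture
needr(0,215,.074,-4.5)
p,d=capture("wrist"); cv2.imwrite("pics/w6.png",p[:,:,::-1])
E
```

```text
t: 13.42
tcp_pos: [0.5953, 0.1994, 0.2552]
orientation: [-0.518, -0.481, 0.52, -0.48]
force: [0.5, -0.0, -0.1]
width: 0.001
t 13.43 tcp [0.5953 0.1994 0.2552] rob [ -1.  215.3] yaw toolY -4.44 F [ 0.5 -0.  -0.1] w 0.001 q6 0.24
travel [0.1812 0.0014 0.0002] turn 0.001
```

View pics/w6.png

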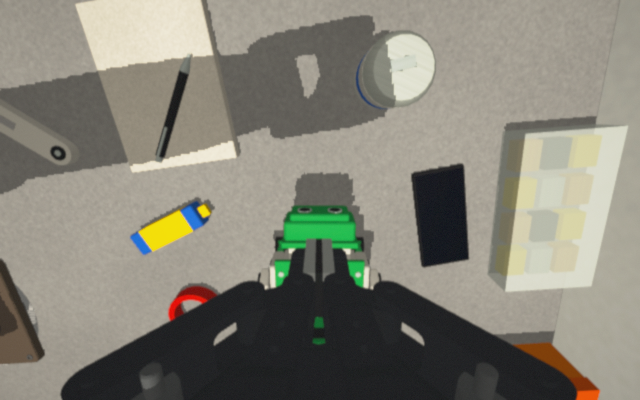

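```bash
python3 -m handwheel '[{"jaw":0,"travel":[0.036,0.0007,0],"turn":0},{"jaw":0,"travel":[0.036,0.0007,0],"turn":0},{"jaw":0,"travel":[0.036,0,0],"turn":0},{"jaw":0,"travel":[0.036,0,0],"turn":0},{"jaw":0,"travel":[0.036,0,0],"turn":0},{"jaw":0,"travel":[0,0,0.006],"turn":0},{"jaw":0,"travel":[0,0,0.006],"turn":0},{"jaw":0,"travel":[0,0,0],"turn":0}]'
python3 - <<'E'
from h import *
from rig import capture
st()
p,d=capture("scene"); cv2.imwrite("pics/s6.png",cv2.resize(p[130:250,300:460,::-1],(800,600),interpolation=cv2.INTER_CUBIC))
E
```

```text
t: 14.48
tcp_pos: [0.5978, 0.1868, 0.0793]
orientation: [0.521, 0.479, -0.518, 0.481]
force: [0.6, -0.0, -0.3]
width: -0.001
t 14.47 tcp [0.5978 0.1868 0.0793] rob [  2.5 202.9] yaw toolY -4.56 F [ 0.6 -0.  -0.3] w -0.001 q6 0.22
```

View pics/s6.png

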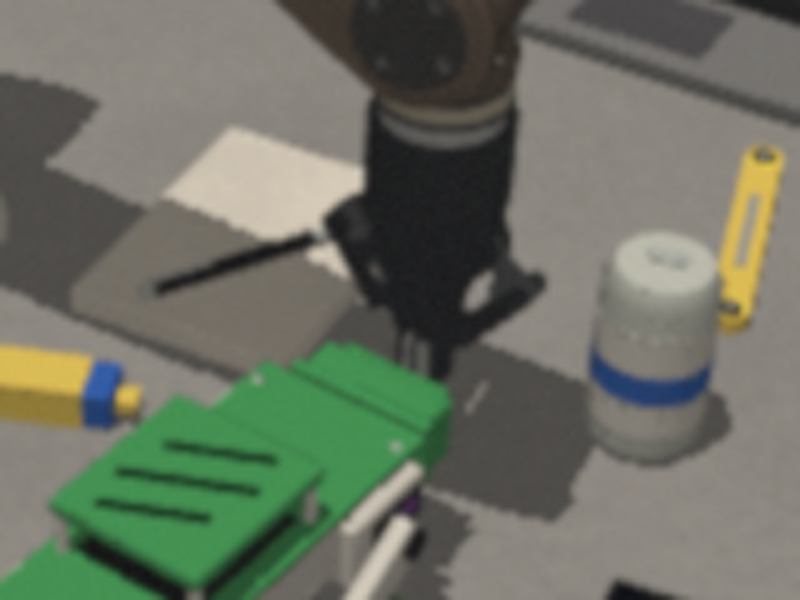

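```bash
python3 -m handwheel '[{"jaw":0,"travel":[0,0,0.004],"turn":0},{"jaw":0,"travel":[0,0,0.004],"turn":0},{"jaw":0,"travel":[0,0,0.003],"turn":0},{"jaw":0,"travel":[0,0,0],"turn":0}]'; python3 -c "
from h import *
st()"; python3 -m handwheel '[{"jaw":0,"travel":[0,0,0.003],"turn":0},{"jaw":0,"travel":[0,0,0],"turn":0}]'; python3 -c "
from h import *
st()"
```

```text
t: 15.02
tcp_pos: [0.5957, 0.1767, 0.0773]
orientation: [0.52, 0.48, -0.519, 0.48]
force: [-0.3, 3.6, 1.4]
width: -0.0
t 15.03 tcp [0.5957 0.1767 0.0773] rob [  1.2 192.7] yaw toolY -4.54 F [-0.3  3.6  1.4] w -0.0 q6 0.2
t: 15.28
tcp_pos: [0.5957, 0.1755, 0.0774]
orientation: [0.521, 0.48, -0.518, 0.479]
force: [1.6, 8.2, 0.6]
width: -0.004
t 15.28 tcp [0.5957 0.1755 0.0774] rob [  1.2 191.5] yaw toolY -4.57 F [1.6 8.2 0.6] w -0.004 q6 0.2
```

```bash
for i in 1; do python3 -m handwheel '[{"jaw":0,"travel":[0,0,0.003],"turn":0},{"jaw":0,"travel":[0,0,0],"turn":0}]';  python3 -m handwheel '[{"jaw":0,"travel":[0,0,0.003],"turn":0},{"jaw":0,"travel":[0,0,0],"turn":0}]';  python3 -m handwheel '[{"jaw":0,"travel":[0,0,0.003],"turn":0},{"jaw":0,"travel":[0,0,0],"turn":0}]'; done|grep -E "tcp|force"; python3 -c "
from h import *
st()"
```

```text
tcp_pos: [0.5954, 0.1721, 0.0774]
force: [-0.2, 4.1, 1.7]
tcp_pos: [0.5948, 0.1675, 0.0771]
force: [0.7, 3.1, 2.2]
tcp_pos: [0.5949, 0.1675, 0.0773]
force: [0.8, 12.2, 1.5]
t 16.02 tcp [0.5949 0.1675 0.0773] rob [  1.1 183.5] yaw toolY -4.62 F [ 0.8 12.2  1.5] w -0.002 q6 0.18
```

```bash
python3 -m handwheel '[{"jaw":0,"travel":[0,0,0.003],"turn":0},{"jaw":0,"travel":[0,0,0],"turn":0}]';  python3 -m handwheel '[{"jaw":0,"travel":[0,0,-0.02],"turn":0},{"jaw":0,"travel":[0,0,-0.02],"turn":0},{"jaw":0,"travel":[-0.04,0,0],"turn":0},{"jaw":0,"travel":[-0.05,0,0],"turn":0},{"jaw":0,"travel":[-0.05,0,0],"turn":0},{"jaw":0,"travel":[-0.04,0,0],"turn":0}]'
python3 - <<'E'
from h import *
from rig import capture
needr(0,-215,.26,-4.5)
for n in("top","scene"):
    p,d=capture(n); cv2.imwrite(f"pics/{n}7.png",p[:,:,::-1]);P=cloud(n,d);hsv=cv2.cvtColor(p,cv2.COLOR_RGB2HSV)
    X,Y,Z=P[...,0],P[...,1],P[...,2]
    g=(d>0)&(hsv[...,0]>50)&(hsv[...,0]<80)&(hsv[...,1]>120)&(abs(X-.6)<.06)&(abs(Y)<.24)&(Z>.07)&(Z<.112)
    q=np.stack([(P[g][:,:2]-C)@ex,(P[g][:,:2]-C)@ey],1)*1000; print(n,np.percentile(q[:,1],[0.3,99.7]),q[:,1].min(),q[:,1].max())
E
```

```text
t: 16.27
tcp_pos: [0.5949, 0.1675, 0.0775]
orientation: [0.524, 0.481, -0.516, 0.477]
force: [1.8, 21.2, -0.6]
width: -0.005
t: 17.02
tcp_pos: [0.5977, 0.2012, 0.259]
orientation: [0.519, 0.479, -0.519, 0.48]
force: [-0.8, 0.0, 0.6]
width: -0.003
t 17.02 tcp [0.5977 0.2012 0.259 ] rob [  1.2 217.2] yaw toolY -4.53 F [-0.8  0.   0.6] w -0.003 q6 0.24
travel [-0.0006 -0.001   0.4322] turn -0.001
top [-180.29368717  167.84472861] -181.18089308016067 170.4126239938303
scene [-183.09298685  169.17769532] -184.327539997842 170.09238068213534
```

View pics/top7.png

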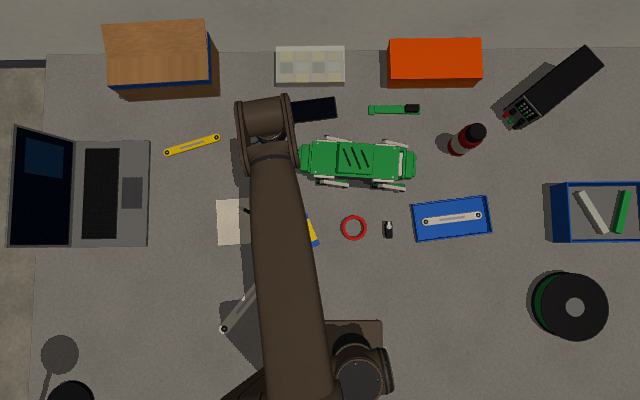

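The nose face now reads 170 mm, and it pressed against a hard stop at 21 N, so it is home. Next is the tail cap.

```bash
python3 -m handwheel '[{"jaw":0,"travel":[0,0,0.0434],"turn":0},{"jaw":0,"travel":[0,0,0.0434],"turn":0},{"jaw":0,"travel":[0,0,0.0434],"turn":0},{"jaw":0,"travel":[0,0,0.0434],"turn":0},{"jaw":0,"travel":[0,0,0.0434],"turn":0},{"jaw":0,"travel":[0,0,0.0434],"turn":0},{"jaw":0,"travel":[0,0,0.0434],"turn":0},{"jaw":0,"travel":[0,0,0.0434],"turn":0},{"jaw":0,"travel":[0,0,0.0434],"turn":0},{"jaw":0,"travel":[0,0,0.0434],"turn":0},{"jaw":0,"travel":[0,0,0],"turn":0},{"jaw":0,"travel":[0,0,0],"turn":0}]'
python3 - <<'E'
from h import *
needr(0,-215,.076,-4.5)
E
```

```text
t: 18.62
tcp_pos: [0.5627, -0.231, 0.2554]
orientation: [-0.519, -0.481, 0.52, -0.479]
force: [-0.4, 0.1, 0.9]
width: 0.001
t 18.62 tcp [ 0.5627 -0.231   0.2554] rob [ 2.000e-01 -2.163e+02] yaw toolY -4.55 F [-0.4  0.1  0.9] w 0.001 q6 -0.48
travel [ 0.1794  0.0002 -0.0011] turn -0.001
```

```bash
python3 -m handwheel '[{"jaw":0,"travel":[0.036,0,0],"turn":0},{"jaw":0,"travel":[0.036,0,0],"turn":0},{"jaw":0,"travel":[0.036,0,0],"turn":0},{"jaw":0,"travel":[0.036,0,0],"turn":0},{"jaw":0,"travel":[0.036,0,0],"turn":0},{"jaw":0,"travel":[0,0,-0.006],"turn":0},{"jaw":0,"travel":[0,0,-0.006],"turn":0},{"jaw":0,"travel":[0,0,0],"turn":0}]'
python3 - <<'E'
from h import *
from rig import capture
st()
p,d=capture("scene"); cv2.imwrite("pics/s8.png",cv2.resize(p[210:360,220:420,::-1],(800,600),interpolation=cv2.INTER_CUBIC))
E
```

```text
t: 19.62
tcp_pos: [0.5655, -0.2192, 0.0792]
orientation: [0.519, 0.479, -0.519, 0.482]
force: [-0.4, -0.0, 0.1]
width: 0.0
t 19.62 tcp [ 0.5655 -0.2192  0.0792] rob [   2.1 -204.4] yaw toolY -4.45 F [-0.4 -0.   0.1] w 0.0 q6 -0.46
```

View pics/s8.png

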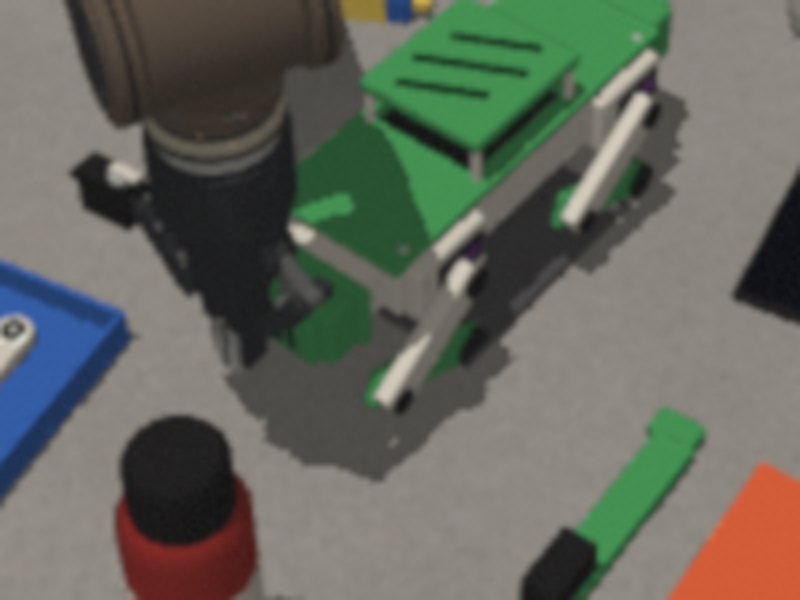

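The shut fingertips are at (235,350), just outside the tail cap at (325,310), and the spray can is well clear. I'll push in steps.

```bash
(python3 -m handwheel '[{"jaw":0,"travel":[0,0,-0.004],"turn":0},{"jaw":0,"travel":[0,0,-0.004],"turn":0},{"jaw":0,"travel":[0,0,-0.003],"turn":0},{"jaw":0,"travel":[0,0,0],"turn":0}]'; python3 -m handwheel '[{"jaw":0,"travel":[0,0,-0.003],"turn":0},{"jaw":0,"travel":[0,0,0],"turn":0}]'; python3 -m handwheel '[{"jaw":0,"travel":[0,0,-0.003],"turn":0},{"jaw":0,"travel":[0,0,0],"turn":0}]'; python3 -m handwheel '[{"jaw":0,"travel":[0,0,-0.003],"turn":0},{"jaw":0,"travel":[0,0,0],"turn":0}]')|grep -E "tcp|force"; python3 -c "
from h import *
st()"
```

```text
tcp_pos: [0.5649, -0.2082, 0.0768]
force: [0.1, 0.2, 0.3]
tcp_pos: [0.5651, -0.2054, 0.0768]
force: [-0.4, 0.2, 0.0]
tcp_pos: [0.5654, -0.2028, 0.0768]
force: [-0.4, -0.9, -0.3]
tcp_pos: [0.5657, -0.2015, 0.077]
force: [-0.3, -6.3, -2.0]
t 20.93 tcp [ 0.5657 -0.2015  0.077 ] rob [   0.9 -186.7] yaw toolY -4.49 F [-0.3 -6.3 -2. ] w -0.001 q6 -0.43
```

```bash
(python3 -m handwheel '[{"jaw":0,"travel":[0,0,-0.003],"turn":0},{"jaw":0,"travel":[0,0,0],"turn":0}]'; python3 -m handwheel '[{"jaw":0,"travel":[0,0,-0.003],"turn":0},{"jaw":0,"travel":[0,0,0],"turn":0}]'; python3 -m handwheel '[{"jaw":0,"travel":[0,0,-0.003],"turn":0},{"jaw":0,"travel":[0,0,0],"turn":0}]';python3 -m handwheel '[{"jaw":0,"travel":[0,0,-0.003],"turn":0},{"jaw":0,"travel":[0,0,0],"turn":0}]')|grep -E "tcp|force"; python3 -c "
from h import *
st()"
```

```text
tcp_pos: [0.5659, -0.199, 0.077]
force: [0.3, -5.9, -1.2]
tcp_pos: [0.566, -0.1935, 0.0768]
force: [-0.1, 0.2, -0.2]
tcp_pos: [0.5662, -0.1932, 0.077]
force: [-1.0, -10.7, -1.3]
tcp_pos: [0.5662, -0.1932, 0.0772]
force: [-4.1, -18.0, -3.7]
t 21.93 tcp [ 0.5662 -0.1932  0.0772] rob [   0.8 -178.4] yaw toolY -4.37 F [ -4.1 -18.   -3.7] w 0.003 q6 -0.41
```

```bash
python3 -m handwheel '[{"jaw":0,"travel":[0,0,0.02],"turn":0},{"jaw":0,"travel":[0,0,0.02],"turn":0},{"jaw":0,"travel":[-0.04,0,0],"turn":0},{"jaw":0,"travel":[-0.05,0,0],"turn":0},{"jaw":0,"travel":[-0.05,0,0],"turn":0},{"jaw":0,"travel":[0,0,0],"turn":0}]'
python3 - <<'E'
from h import *
from rig import capture
needr(0,0,.165,-4.5)
for n in("top","scene"):
    p,d=capture(n); cv2.imwrite(f"pics/{n}9.png",p[:,:,::-1]);P=cloud(n,d);hsv=cv2.cvtColor(p,cv2.COLOR_RGB2HSV)
    X,Y,Z=P[...,0],P[...,1],P[...,2]
    g=(d>0)&(hsv[...,0]>50)&(hsv[...,0]<80)&(hsv[...,1]>120)&(abs(X-.58)<.06)&(abs(Y)<.24)&(Z>.07)&(Z<.112)
    q=np.stack([(P[g][:,:2]-C)@ex,(P[g][:,:2]-C)@ey],1)*1000; print(n,np.percentile(q[:,1],[0.3,99.7]),q[:,1].min(),q[:,1].max())
E
```

```text
t: 22.68
tcp_pos: [0.5662, -0.2291, 0.2233]
orientation: [0.521, 0.476, -0.518, 0.484]
force: [-0.3, -1.3, 0.8]
width: -0.0
t 22.68 tcp [ 0.5662 -0.2291  0.2233] rob [   3.6 -214.2] yaw toolY -4.52 F [-0.3 -1.3  0.8] w -0.0 q6 -0.47
travel [ 0.0573 -0.0043 -0.2144] turn -0.0
top [-167.34160684  169.00415972] -167.75033250280262 169.53312978624203
scene [-171.07148637  167.10593262] -171.7162617431616 168.44227515046367
```

View pics/scene9.png

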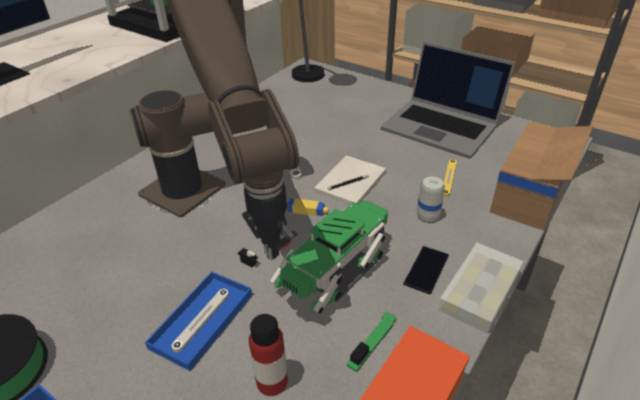

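Both end faces now read about 170 mm, so both caps are home; the scene is undisturbed. Now the hatch.

```bash
python3 -m handwheel '[{"jaw":0,"travel":[0,-0.001,-0.036],"turn":0},{"jaw":0,"travel":[0,-0.001,-0.036],"turn":0},{"jaw":0,"travel":[0,-0.001,-0.036],"turn":0},{"jaw":0,"travel":[0,-0.001,-0.036],"turn":0},{"jaw":0,"travel":[0,0,-0.036],"turn":0},{"jaw":0,"travel":[0,0,-0.035],"turn":0},{"jaw":0,"travel":[0.03,0,0],"turn":0},{"jaw":0,"travel":[0.03,0,0],"turn":0},{"jaw":0,"travel":[0,0,0],"turn":0}]'
python3 - <<'E'
from h import *
needr(0,0,.125,-4.5)
E
```

```text
t: 23.9
tcp_pos: [0.5731, -0.012, 0.1517]
orientation: [-0.517, -0.483, 0.521, -0.477]
force: [0.7, 0.0, -0.5]
width: 0.001
t 23.9 tcp [ 0.5731 -0.012   0.1517] rob [-6.5  2.8] yaw toolY -4.52 F [ 0.7  0.  -0.5] w 0.001 q6 -0.12
travel [0.0266 0.0068 0.0028] turn -0.0
```

```bash
(python3 -m handwheel '[{"jaw":0,"travel":[0,0.005,0.0025],"turn":0},{"jaw":0,"travel":[0.004,0,0],"turn":0},{"jaw":0,"travel":[0.004,0,0],"turn":0},{"jaw":0,"travel":[0.004,0,0],"turn":0},{"jaw":0,"travel":[0,0,0],"turn":0}]';python3 -m handwheel '[{"jaw":0,"travel":[0.003,0,0],"turn":0},{"jaw":0,"travel":[0,0,0],"turn":0}]';python3 -m handwheel '[{"jaw":0,"travel":[0.003,0,0],"turn":0},{"jaw":0,"travel":[0,0,0],"turn":0}]';python3 -m handwheel '[{"jaw":0,"travel":[0.003,0,0],"turn":0},{"jaw":0,"travel":[0,0,0],"turn":0}]')|grep -E "tcp|force"; python3 -c "
from h import *
st()"
```

```text
tcp_pos: [0.5811, -0.0157, 0.1447]
force: [-0.3, 0.2, 0.4]
tcp_pos: [0.5811, -0.0156, 0.1416]
force: [0.1, 0.5, -0.2]
tcp_pos: [0.5811, -0.0156, 0.1385]
force: [0.1, -0.1, 0.6]
tcp_pos: [0.5812, -0.0157, 0.1365]
force: [-2.0, 0.9, 3.9]
t 25.27 tcp [ 0.5812 -0.0157  0.1365] rob [ 1.8 -0.2] yaw toolY -4.52 F [-2.   0.9  3.9] w -0.002 q6 -0.12
```

```bash
(python3 -m handwheel '[{"jaw":0,"travel":[0.003,0,0],"turn":0},{"jaw":0,"travel":[0,0,0],"turn":0}]';python3 -m handwheel '[{"jaw":0,"travel":[0.003,0,0],"turn":0},{"jaw":0,"travel":[0,0,0],"turn":0}]';python3 -m handwheel '[{"jaw":0,"travel":[0.003,0,0],"turn":0},{"jaw":0,"travel":[0,0,0],"turn":0}]';python3 -m handwheel '[{"jaw":0,"travel":[0.003,0,0],"turn":0},{"jaw":0,"travel":[0,0,0],"turn":0}]')|grep -E "tcp|force"; python3 -c "
from h import *
st()"
```

```text
tcp_pos: [0.5812, -0.0156, 0.1344]
force: [-3.7, 0.6, 7.2]
tcp_pos: [0.5813, -0.0157, 0.1302]
force: [-0.7, 0.3, 1.9]
tcp_pos: [0.581, -0.0157, 0.126]
force: [-0.2, -0.7, 0.2]
tcp_pos: [0.5812, -0.0157, 0.1255]
force: [-5.5, 0.5, 10.5]
t 26.27 tcp [ 0.5812 -0.0157  0.1255] rob [ 1.8 -0.3] yaw toolY -4.52 F [-5.5  0.5 10.5] w -0.004 q6 -0.12
```

Stopped hard at z = 0.1255 m, exactly the home height. One confirming press, then I'll retreat and check everything.

```bash
python3 -m handwheel '[{"jaw":0,"travel":[0.002,0,0],"turn":0},{"jaw":0,"travel":[0,0,0],"turn":0}]'|grep -E "tcp|force"; python3 -m handwheel '[{"jaw":0,"travel":[-0.03,0,0],"turn":0},{"jaw":0,"travel":[-0.05,0,0],"turn":0},{"jaw":0,"travel":[-0.05,0,0],"turn":0},{"jaw":0,"travel":[-0.02,-0.03,-0.045],"turn":0},{"jaw":0,"travel":[0,-0.03,-0.045],"turn":0},{"jaw":0,"travel":[0,-0.03,-0.045],"turn":0},{"jaw":0,"travel":[0,-0.03,-0.045],"turn":0},{"jaw":0,"travel":[0,-0.02,-0.045],"turn":0},{"jaw":0,"travel":[0,0,-0.045],"turn":0},{"jaw":0,"travel":[0,0,-0.045],"turn":0},{"jaw":0,"travel":[0,0,0],"turn":0}]'
python3 - <<'E'
from h import *
from rig import capture
st()
for n in("top","scene"):
    p,d=capture(n); cv2.imwrite(f"pics/{n}10.png",p[:,:,::-1]);P=cloud(n,d);hsv=cv2.cvtColor(p,cv2.COLOR_RGB2HSV)
    X,Y,Z=P[...,0],P[...,1],P[...,2]
    gg=(d>0)&(hsv[...,0]>50)&(hsv[...,0]<80)&(hsv[...,1]>120)&(abs(X-.58)<.06)&(abs(Y)<.24)
    g=gg&(Z>.07)&(Z<.112)
    q=np.stack([(P[g][:,:2]-C)@ex,(P[g][:,:2]-C)@ey],1)*1000; print(n,"caps",q[:,1].min(),q[:,1].max())
    r=P[...,:2]-C; h=gg&(abs(r@ex)<.035)&(abs(r@ey)<.04); k=gg&(abs(r@ex)<.035)&(abs(r@ey)>.07)&(abs(r@ey)<.12)
    print("hatch z",np.median(Z[h]),"deck z",np.median(Z[k]))
    p0=np.load(n+"0p.npy"); df=(np.abs(p.astype(int)-p0).max(2)>40).astype(np.uint8)*255; cv2.imwrite(f"pics/{n}10d.png",df)
E
```

```text
tcp_pos: [0.5813, -0.0157, 0.1254]
force: [-9.2, 1.7, 17.0]
t: 27.9
tcp_pos: [0.466, 0.3116, 0.2708]
orientation: [-0.518, -0.481, 0.519, -0.481]
force: [-0.7, 0.2, -0.8]
width: 0.002
t 27.9 tcp [0.466  0.3116 0.2708] rob [-138.7  317. ] yaw toolY -4.31 F [-0.7  0.2 -0.8] w 0.002 q6 0.48
top caps -168.12969343041578 170.62409597054273
hatch z 0.1268125396240718 deck z 0.116290143852387
scene caps -173.43367965602235 168.76390334169534
hatch z 0.12332637827076603 deck z 0.11275118319336208
```

View pics/scene10.png

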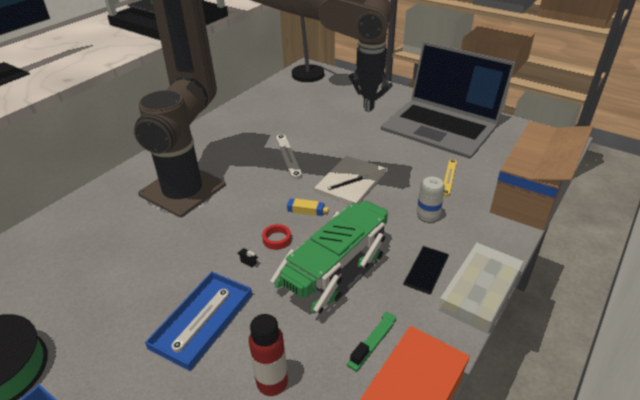

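View pics/top10.png

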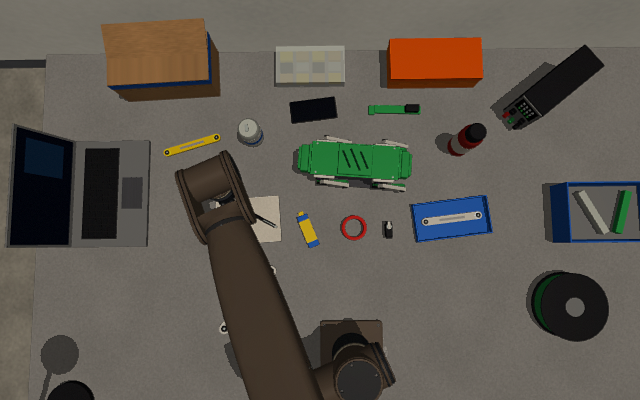

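View pics/scene10d.png

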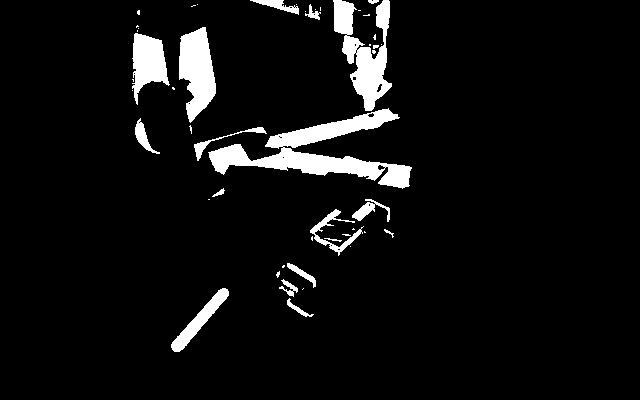

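The scene diff shows only the link, caps, hatch, arm and its shadow changed. The hatch sits 10.5 mm above the deck, which is home.

```bash
python3 -c "
from rig import hand_in
print(hand_in())"
```

```text
the job is handed in; nothing more can be done
None
```

The job is done and handed in at about 28 s of the 69 s allowed. I drew the white link out from under the hatch and laid it flat in the blue tray. Then I pressed the nose cap, tail cap and hatch home, in that order.

- **Link:** it lies flat in the tray, measured 189 mm long and centred about 1–2 mm from the tray's centre. I took the smaller white bar from the deck and left the larger white bar and the yellow one alone.
- **Nose cap:** it stopped hard at 21 N, and its face measured 169–171 mm from the robot's middle in both views (home is 170 mm).
- **Tail cap:** the force dropped to zero as it snapped in, and it then stopped hard at 18 N. The two views disagreed at the end: 168 mm from the top camera and 173 mm from the scene camera. I trusted the snap and the hard stop.
- **Hatch:** it stopped hard with the fingertips at 125.4 mm, and its top is 10.5 mm above the deck in both views, which is home.
- **Everything else:** a before-and-after comparison of the scene picture showed changes only in the link, caps, hatch, arm and its shadow. The arm was clear of everything, with under 1 N on the tool on each axis.

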